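# Check the free play of a panel press handle

### The job

Check the free play in the handle of the panel press: by its wooden grip, swing it gently anticlockwise (seen from above) until it comes firmly up against the screw, then clockwise until it comes up against the screw the other way, never pushing so hard that the screw turns. On the way the handle itself pushes the two little riders out to mark the ends of the play; do not touch the riders. Then swing the handle back to the middle between the two ends, let go of it, and leave the other things on the table alone.

Things in the scene. Friction and masses are not known exactly. Their poses are not given: they have to be found in the camera images.
- press: Grey iron screw press fixed to the table: base 260 x 240 x 20 mm, two posts at y = +-100 mm, crosshead top at 165 mm. Origin: underside of the base, on the vertical axis of screw and handle. The handle is on its -x side; at handle angle 0 the bar points along -x. An aluminium arc plate with ticks lies on that side, 62 to 108 mm from the axis, 160 to 165 mm high.
- handle: Dark steel handle: cap (radius 55 mm, top at 192 mm) and a bar 20 mm wide, 174 to 192 mm high, out to 150 mm along its -x. Origin on the press axis at table height. Yaw minus the press's yaw is its angle, anticlockwise positive (grip goes to the press's -y); at the start within 0.09 rad of 0. Friction 0.06 N m (0.5 N at the grip); stays where left.
- grip (a point): Middle of the upright round wooden grip, 20 mm in diameter, 135 mm from the axis, 220 mm above the table; its top is at 242 mm, the bar below it at 192 mm. The ends of the free play are hidden and differ each time: between 0.18 and 0.42 rad each side of angle 0, not equally far. There the force at the grip rises by a few N per mm; a push of 2 to 6 N finds a firm stop.
- screw: Steel screw on the press axis; a crosswise tab 26 mm long shows on top of the handle's cap, top at 208 mm. Origin on the axis at table height; its x axis is parallel to the press's x at the start. The handle meets it at each end of the free play; pushed there with more than about 12 N at the grip it gives way and turns, which it must not.
- rider_a: Rider that marks the anticlockwise end, on the press's -y side of the bar: steel clip on the arc plate with an upright pin 12 mm in diameter, 85 mm from the axis, top at 188 mm (below the bar's top). Only the side of the bar pushes it (0.5 N at the grip); it stays where it was pushed. It trails a thin brass strip that carries the other rider along. Origin on the press axis.
- rider_b: The like rider for the clockwise end, on the press's +y side of the bar. It sits with light friction on the brass strip of the first rider: it goes along when that one moves, and slides outwards on the strip when the bar pushes it. Origin on the press axis.
- middle (a point): No visible part: the point half way round between the two riders, on the circle of the grip (135 mm from the axis, 220 mm above the table). It is the middle of the free play only after both riders have been pushed to the ends.
- tin: Bystander: open aluminium wax tin, 76 mm wide, 55 mm high, beside the press on its +y side. Origin under its centre.
- brush: Bystander: brush 200 mm long lying on the press's -y side. Origin at its middle.
- knife: Bystander: spatula 240 mm long lying beyond the brush. Origin at its middle.

How it is judged:
By the outcome, as a careful person would: the job done as asked, in the order asked, and still so for the second after the job is handed in, with the robot touching nothing.
It also fails if it takes over 48 s, if anything falls off the work surface, if the arm or the gripper's body presses on something with over 40 N, if the wrist force passes 120 N, or if a joint passes its speed limit or range.

### The arm

A 6-joint arm with a two-finger parallel gripper is mounted at the origin on the work surface. World frame = base frame: x ahead of the robot, y to its left, z up, the work surface at z = 0. Lengths are in m, angles in rad, forces in N, time in s.
With the tool pointing down it reaches from about 0.25 to 0.725 m from the base axis. Payload 9.7 kg.
Tool frame: the origin (TCP) lies at the very end of the fingers, on their centre line; the grasp point (between the pads) lies 19 mm behind it; z points along the fingers, y is the line along which they close (so a half turn about z gives the same grasp; the last joint's range is limited). The gripper opens to 85 mm and grips with 20 to 120 N. Pads are 22 mm wide; open, the fingers measure 114 mm over their backs; the gripper's body (76 mm by 85 mm) begins 54 mm behind the grasp point. The pads swing forward as they close: fully open they stand 13 mm farther back than shut.
Start: joints at [-1.221, 0.087, 0.176, 1.66, 0, 1.571], TCP at [0.188, -0.517, 0.231] pointing down, gripper open.
Joint ranges: [-3.13, 3.13], [-0.85, 1.81], [-1.15, 1.24], [-2.2, 2.28], [-1.44, 1.52], [-3.14, 3.14]. Speed limits (rad/s): [2.22, 2.22, 2.57, 3.14, 3.14, 3.14].

### API

Orientations are given as a unit quaternion [x, y, z, w].
In Python, from bench import bot, imaging gives the robot as it stands.
- The arm moves only by the tool play_rows, never from a script. Its argument "moves" is a list that holds one entry, the list of rows, each a list of 5 numbers: the opening in per cent of the stroke, from 0 (shut) to 100 (fully open), then the shift along the tool's x, y, z in mm, then the turn about the tool's z in degrees. A call has 1 to 8 rows; each row is the pose to reach, as a shift and turn from the pose commanded when the call began, along the tool's axes at that moment; what a row does not reach only later rows make up. A row lasts 1/10 s, in which the tool goes at most 50 mm and 8.59 degrees, less where a joint would pass 70% of its speed; a pose out of reach is approached as far as the arm can. A call with a gripper value outside its range is refused whole. The fingers move at their own pace and stop on an object; "newtons" is the grip in N (left out, the last holds). Time passes only in rows, so rows that repeat a pose let the fingers close. It gives the time, the measured TCP pose, the force, the opening and the grip force at its end, in the units of the state.
- bot.get_state(): the state, without advancing time (a new reading comes with each control period).
- imaging.grab_frame(name): name is "scene" or "top" or "wrist"; returns the picture (384x512x3 uint8, blue, green, red); there is no depth.
- imaging.get_calibration(name): a dict with "intrinsics" (3x3 intrinsics, pixels), "rvec" (rotation vector, rad) and "tvec" (3), from world to camera coordinates, as OpenCV has them. Camera axes: x right, y down, z forward; pixel columns grow to the right and rows downward; lengths in m; the calibration is good to about 2 mm. A picture is of the moment at which its call begins: read the wrist's pose just before it. get_calibration takes no time and is no camera call; for the wrist camera it gives the pose at the moment of the call.
- bot.close_job(): hands the job in; it is judged then, once.
The state is a dict: "clock": time; "joint_pos": joint angles; "dq": joint speeds; "joint_efforts": joint torques, N m; "tool_pos": TCP position; "eef_rot": TCP orientation; "wrist_force": force on the tool from outside, world axes, zero at the start; "torque": the same for the moment, N m; "width": opening from 0.0 (shut) to 1.0 (fully open); "gripper_force": force on a finger pad.
Only numpy, scipy, OpenCV 4.12 (cv2) and the standard library are available. Lean on these libraries where they do the work, as an engineer would, in place of code of your own. Each camera call takes 0.05 s, during which the arm holds its last target. There are 200 camera calls.

## Working session

There is one attempt and no reset: what is moved stays moved. The work goes in short steps, Python scripts to look and compute and a tool call to move; the robot and the scene stay as the last step left them, time stands still between calls to the robot, and variables do not carry over. Pictures are saved under pics/ and viewed, at most 10 in all, crops included, and the job is handed in when it is done.

Besides the shell and the picture viewer there is one more tool, called after "Call:" as name(argument=value, ...) on one line, values as JSON. play_rows: Moves the arm, as the interface text tells. Its arguments: {"type":"object","properties":{"moves":{"type":"array","items":{"type":"array","items":{"type":"array","items":{"type":"number"}}}},"newtons":{"type":"number"}},"required":["moves"]}

```bash
mkdir -p pics
python3 - <<'E'
from bench import bot, imaging
import cv2
for n in ("top","scene"):
    cv2.imwrite(f"pics/{n}0.png",imaging.grab_frame(n))
    print(n,imaging.get_calibration(n))
s=bot.get_state();print(s)
E
```

```text
top {'intrinsics': array([[412.48919334,   0.        , 254.65972702],
       [  0.        , 412.48919334, 189.59843275],
       [  0.        ,   0.        ,   1.        ]]), 'rvec': array([ 2.07868544, -2.1420623 ,  0.16404063]), 'tvec': array([0.04242959, 0.53490791, 1.09135135])}
scene {'intrinsics': array([[390.04929188,   0.        , 257.36624991],
       [  0.        , 390.04929188, 193.71559845],
       [  0.        ,   0.        ,   1.        ]]), 'rvec': array([ 2.01199665,  0.96038817, -0.50999506]), 'tvec': array([-0.33292757, -0.08354382,  1.28112687])}
{'clock': 0.1, 'joint_pos': array([-1.22099688e+00,  8.74042892e-02,  1.75225524e-01,  1.65976523e+00,
       -2.34758964e-05,  1.57080860e+00]), 'dq': array([ 0.00194017, -0.00025118,  0.00113381, -0.00061277, -0.00012664,
        0.00086168]), 'joint_efforts': array([-7.04185895e-04, -5.21565020e+01,  4.65653086e+01,  1.59702043e-02,
        6.65910147e-05,  6.27052756e-06]), 'tool_pos': array([ 0.18841997, -0.51651988,  0.23066062]), 'eef_rot': array([ 9.84744898e-01,  1.74003325e-01, -1.11415079e-04, -5.63037785e-04]), 'wrist_force': array([-0.45186278, -0.55633381, -0.0966418 ]), 'torque': array([ 0.00751223,  0.0578204 , -0.00035595]), 'gripper_force': 0.0, 'width': 0.9986195359131148}
```

View pics/top0.png

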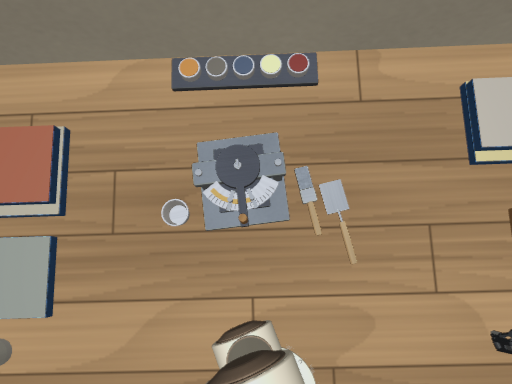

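View pics/scene0.png

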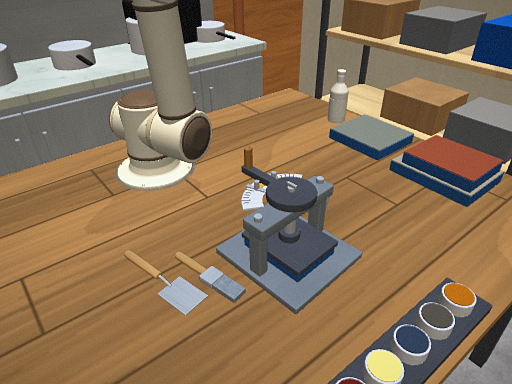

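```bash
cat > h.py <<'E'
import numpy as np, cv2
from bench import bot, imaging
def ray(n,uv,z,c=None):
    c=c or imaging.get_calibration(n)
    R=cv2.Rodrigues(c["rvec"])[0];t=np.ravel(c["tvec"])
    d=R.T@np.linalg.inv(c["intrinsics"])@[uv[0],uv[1],1];o=-R.T@t
    return o+d*(z-o[2])/d[2]
def proj(n,P,c=None):
    c=c or imaging.get_calibration(n)
    return cv2.projectPoints(np.float64(P).reshape(-1,1,3),c["rvec"],np.ravel(c["tvec"]),c["intrinsics"],None)[0][:,0]
E
python3 - <<'E'
from h import *
im=imaging.grab_frame("top")
cv2.imwrite("pics/top1.png",cv2.resize(im[125:240,180:300],None,fx=5,fy=5,interpolation=cv2.INTER_CUBIC))
E
```

```text
(no output)
```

View pics/top1.png

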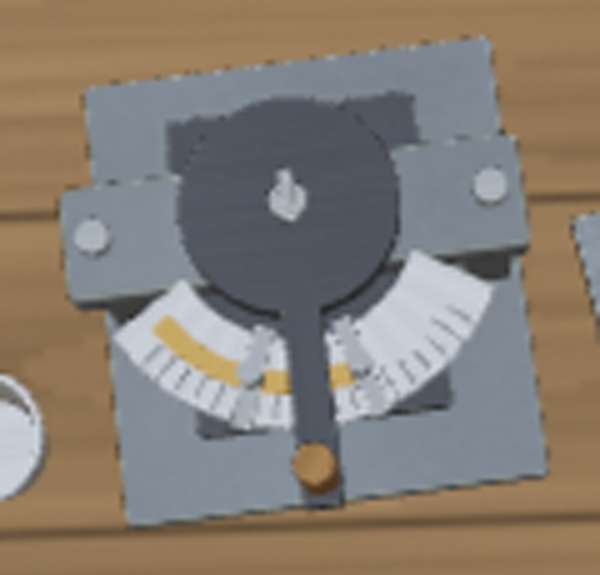

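The enlarged crop shows the cap centre at (289,203), the grip top at about (315,463), bolts at (92,237) and (490,185), and base corners at (85,92), (488,40), (548,473) and (128,523).

Run:
```python
from h import *
f=lambda x,y,z: ray("top",(180+(x+.5)/5-.5,125+(y+.5)/5-.5),z)
cap=f(289,203,.192);g=f(315,461,.242);b1=f(92,237,.168);b2=f(490,185,.168)
cs=np.array([f(*p,.02) for p in((85,92),(488,40),(548,473),(128,523))])
print(cap,g,np.linalg.norm((g-cap)[:2]),'bolts',b1,b2,(b1+b2)/2,np.linalg.norm(b1-b2))
print(cs,cs.mean(0),[np.linalg.norm(cs[i]-cs[i-1]) for i in range(4)])
d=b1-b2; print("press yaw bolts",np.arctan2(-d[0],d[1]))
for a,b in((0,1),(3,2)):
  d=cs[a]-cs[b]; print(np.arctan2(-d[0],d[1]))
for a,b in((0,3),(1,2)):
  d=cs[a]-cs[b]; print(np.arctan2(d[1],d[0]))
d=cap-g;print("handle yaw",np.arctan2(d[1],d[0]))
im=imaging.grab_frame("scene")
cv2.imwrite("pics/s1.png",cv2.resize(im[135:240,205:345],None,fx=5,fy=5,interpolation=cv2.INTER_CUBIC))
cv2.imwrite("pics/w1.png",imaging.grab_frame("wrist"))
```

```text
[0.57146231 0.06303433 0.192     ] [0.43807246 0.05008372 0.242     ] 0.13401704893005376 bolts [0.56342685 0.16400515 0.168     ] [ 0.58322079 -0.0362884   0.168     ] [0.57332382 0.06385837 0.168     ] 0.2012692378373536
[[ 0.68549255  0.1928508   0.02      ]
 [ 0.70824907 -0.04300853  0.02      ]
 [ 0.45422614 -0.06714411  0.02      ]
 [ 0.43332546  0.16888165  0.02      ]] [0.5703233  0.06289495 0.02      ] [np.float64(0.2533036862800671), np.float64(0.23695459247705236), np.float64(0.2551669554940055), np.float64(0.23694936039726638)]
press yaw bolts 0.09850476470912092
0.09618572123340148
0.0883221326220448
0.09476790871602174
0.09472904674772377
handle yaw 0.09678510329973776
```

View pics/s1.png

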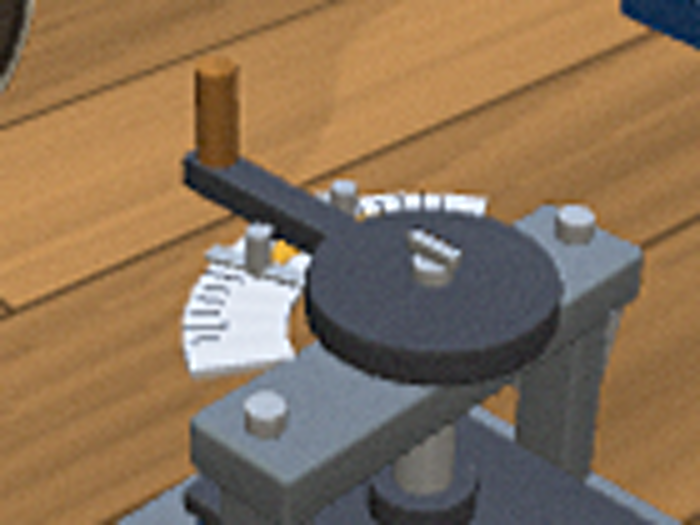

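The scene crop agrees: the grip is upright at the bar's end and both riders stand close to the bar. Press axis is about (0.5715, 0.063), press yaw about 0.095, grip at about (0.437, 0.050). Next I plan the approach.

```bash
cat >> h.py <<'E'
from scipy.spatial.transform import Rotation as Ro
AX=np.array([.5715,.063]);PY=.095
def row(x,y,z,yaw,pose=None):
    s=bot.get_state();R=Ro.from_quat(s["eef_rot"]).as_matrix()
    p=R.T@(np.array([x,y,z])-s["tool_pos"])*1000
    t=-np.degrees(yaw-np.arctan2(R[1,0],R[0,0]))
    return np.round([*p,t],1)
def arc(th,z,r=.135):   # th = handle angle (rel. press), tool yaw = handle yaw
    a=PY+th; return row(AX[0]-r*np.cos(a),AX[1]-r*np.sin(a),z,a)
E
python3 - <<'E'
from h import *
print("grip from scene", ray("scene",(205+217.5/5-.5,135+62.5/5-.5),.242))
print(row(.437,.050,.285,.095))
E
```

```text
grip from scene [0.43731002 0.05135113 0.242     ]
[ 427.7 -447.2  -53.8   14.6]
```

Call:
play_rows(moves=[[[100,0,0,-54,0],[100,35,-36,-54,2],[100,70,-72,-54,4],[100,105,-108,-54,6],[100,140,-144,-54,8],[100,175,-180,-54,10],[100,210,-216,-54,12],[100,245,-252,-54,14.6]]])

```text
clock: 1.05
tool_pos: [0.3318, -0.1956, 0.2854]
eef_rot: [0.999, 0.046, 0.0, 0.0]
wrist_force: [1.9, -0.7, 0.2]
width: 0.997
gripper_force: 0.0
```

```bash
python3 -c "
from h import *
print(bot.get_state()['tool_pos'],row(.4375,.0507,.285,.095))"
```

```text
[ 0.33181299 -0.1956239   0.28540998] [ 1.281e+02 -2.355e+02  4.000e-01 -1.000e-01]
```

Call:
play_rows(moves=[[[100,22,-40,0,0],[100,44,-80,0,0],[100,66,-120,0,0],[100,88,-160,0,0],[100,110,-200,0,0],[100,125,-230,0,0],[100,125,-230,0,0],[100,125,-230,0,0]]])

```text
clock: 1.85
tool_pos: [0.4343, 0.0425, 0.285]
eef_rot: [0.999, 0.049, -0.0, -0.0]
wrist_force: [-0.9, 0.0, 0.3]
width: 1.002
gripper_force: 0.0
```

Run:
```python
from h import *
print(bot.get_state()['tool_pos'],row(.4375,.0507,.285,.095))
c=imaging.get_calibration("wrist");cv2.imwrite("pics/w2.png",imaging.grab_frame("wrist"));print(c)
print(proj("wrist",[[.4375,.0507,.242],[.4375,.0507,.192],[*AX,.192]],c))
```

```text
[0.43429611 0.04248459 0.28503346] [ 4.  -7.9  0.   0.2]
{'intrinsics': array([[314.76274928,   0.        , 257.74857356],
       [  0.        , 314.76274928, 190.50782889],
       [  0.        ,   0.        ,   1.        ]]), 'rvec': array([-2.15105008,  1.94928467,  0.29703928]), 'tvec': array([0.00129494, 0.36231714, 0.56096213])}
[[247.86492712 212.63066749]
 [249.78562672 189.34343237]
 [249.63197544  -6.69000676]]
```

View pics/w2.png

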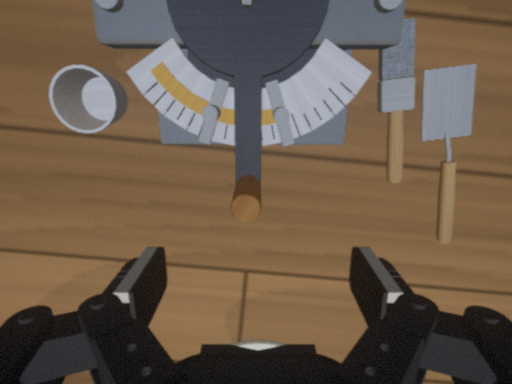

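The wrist image shows the grip top at (246,209) against a predicted (248,213), so agreement is within about 3 mm; the jaws are open on either side and nothing is in the way.

Call:
play_rows(moves=[[[100,5,-8.5,0,0],[100,5,-8.5,40,0],[60,5,-8.5,79,0],[45,5,-8.5,79,0],[20,5,-8.5,79,0],[0,5,-8.5,79,0],[0,5,-8.5,79,0],[0,5,-8.5,79,0]]], newtons=20)

```text
clock: 2.7
tool_pos: [0.44, 0.046, 0.2089]
eef_rot: [0.999, 0.051, 0.002, -0.002]
wrist_force: [-1.1, -0.3, 7.4]
width: 0.227
gripper_force: 21.3
```

```bash
cat >> h.py <<'E'
def show():
    s=bot.get_state();R=Ro.from_quat(s["eef_rot"]).as_matrix();d=AX-s["tool_pos"][:2];a=np.arctan2(d[1],d[0])
    e=np.array([np.cos(a),np.sin(a)]);t=np.array([-e[1],e[0]]);f=s["wrist_force"]
    print("t",s["clock"],"p",s["tool_pos"],"r %.4f th %.4f yawerr %.3f"%(np.linalg.norm(d),a-PY,a-np.arctan2(R[1,0],R[0,0])),
     "Frad %.2f Ftan(+y) %.2f Fz %.2f"%(f[:2]@e,f[:2]@t,f[2]),"Tz %.3f"%s["torque"][2],"w %.3f g %.1f"%(s["width"],s["gripper_force"]))
E
python3 - <<'E'
from h import *
show()
for th in (.03,.06,.09,.12,.15,.18,.21,.24): print(th,arc(th,bot.get_state()["tool_pos"][2]))
E
```

```text
t 2.7 p [0.44001222 0.04604986 0.20890261] r 0.1326 th 0.0332 yawerr 0.026 Frad -1.09 Ftan(+y) -0.11 Fz 7.36 Tz -0.044 w 0.227 g 21.3
0.03 [-2.4 -0.4 -0.  -1.3]
0.06 [-2.3  3.7 -0.  -3. ]
0.09 [-2.   7.7 -0.  -4.7]
0.12 [-1.6 11.7 -0.1 -6.4]
0.15 [-1.1 15.8 -0.1 -8.2]
0.18 [-0.5 19.8 -0.1 -9.9]
0.21 [  0.3  23.7  -0.1 -11.6]
0.24 [  1.2  27.7  -0.1 -13.3]
```

Call:
play_rows(moves=[[[0,0,0,0,0],[0,0,0,0,0],[0,0,0,0,0]]])

```text
clock: 3.0
tool_pos: [0.44, 0.0461, 0.2089]
eef_rot: [0.999, 0.051, 0.002, -0.002]
wrist_force: [-0.8, -1.4, 6.2]
width: 0.228
gripper_force: 21.3
```

Run:
```python
from h import *
show()
im=imaging.grab_frame("wrist")
cv2.imwrite("pics/w3.png",im[0:384,60:440])
```

```text
t 3.0 p [0.43999994 0.04609945 0.20889901] r 0.1326 th 0.0328 yawerr 0.025 Frad -0.94 Ftan(+y) -1.32 Fz 6.25 Tz -0.026 w 0.228 g 21.3
```

View pics/w3.png

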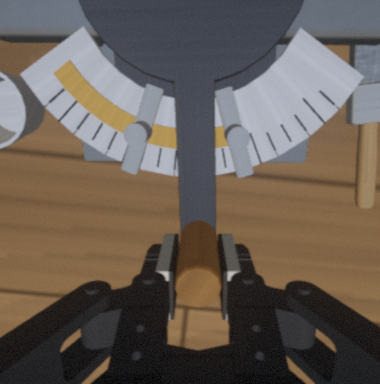

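The grip sits centred between the pads, and both riders are still clear of the bar. I start the anticlockwise swing.

Run:
```python
from h import *
for th in (.06,.09,.12,.15,.18): print(th,arc(th,.2075,.1326))
```

```text
0.06 [ 0.1  3.6  1.4 -3. ]
0.09 [ 0.4  7.6  1.4 -4.7]
0.12 [ 0.8 11.6  1.3 -6.4]
0.15 [ 1.3 15.5  1.3 -8.2]
0.18 [ 1.9 19.4  1.3 -9.9]
```

Call:
play_rows(moves=[[[0,0.1,2,-1,-1],[0,0.1,4,-2,-2.5],[0,0.3,6,-2,-3.5],[0,0.5,8,-2,-4.7],[0,0.7,10,-2,-5.5],[0,0.8,11.5,-2,-6.4],[0,0.8,11.5,-2,-6.4],[0,0.8,11.5,-2,-6.4]]])

```text
clock: 3.85
tool_pos: [0.4417, 0.0347, 0.2089]
eef_rot: [0.994, 0.107, 0.001, -0.002]
wrist_force: [4.7, -1.2, 1.4]
width: 0.225
gripper_force: 20.9
```

Run:
```python
from h import *
show()
for th in (.15,.18,.21): print(th,arc(th,.209,.1326))
```

```text
t 3.85 p [0.44167204 0.03465083 0.20891358] r 0.1329 th 0.1200 yawerr 0.000 Frad 4.29 Ftan(+y) -2.21 Fz 1.44 Tz -0.131 w 0.225 g 20.9
0.15 [ 0.3  4.  -0.1 -1.7]
0.18 [ 0.5  8.  -0.1 -3.5]
0.21 [ 0.8 11.9 -0.1 -5.2]
```

```bash
cat >> h.py <<'E'
def avg(n=5):
    F=[]
    for _ in range(n):
        im=imaging.grab_frame("wrist");s=bot.get_state();F.append([*s["wrist_force"],s["torque"][2]])
    F=np.array(F);d=AX-s["tool_pos"][:2];a=np.arctan2(d[1],d[0]);e=np.array([np.cos(a),np.sin(a)]);t=np.array([-e[1],e[0]])
    print("t %.2f th %.4f r %.4f"%(s["clock"],a-PY,np.linalg.norm(d)),"Frad %.2f Ftan %.2f Fz %.2f Tz %.3f"%(F[:,:2].mean(0)@e,F[:,:2].mean(0)@t,F[:,2].mean(),F[:,3].mean()),"std",F.std(0).round(2),"torque",s["torque"].round(2))
    return im
E
python3 - <<'E'
from h import *
avg()
E
```

```text
t 4.10 th 0.1196 r 0.1329 Frad 5.29 Ftan -1.17 Fz 1.52 Tz -0.132 std [0.81 0.71 0.31 0.04] torque [-0.11 -1.05 -0.1 ]
```

Call:
play_rows(moves=[[[30,0,0,0,0],[30,0,0,0,0],[30,0.2,2,0,-0.8],[30,0.3,4,0,-1.7],[30,0.4,6,0,-2.6],[30,0.5,8,0,-3.5],[30,0.5,8,0,-3.5]]])

```text
clock: 4.8
tool_pos: [0.4432, 0.0268, 0.2082]
eef_rot: [0.99, 0.138, 0.0, -0.002]
wrist_force: [-0.1, -0.5, 0.1]
width: 0.3
gripper_force: 0.0
```

Run:
```python
from h import *
avg()
for th in (.21,.24,.27,.30): print(th,arc(th,.207,.1345))
```

```text
t 5.05 th 0.1779 r 0.1332 Frad 0.02 Ftan -0.16 Fz -0.07 Tz -0.010 std [0.33 0.31 0.26 0.02] torque [-0.   -0.03 -0.05]
0.21 [-1.2  4.3  1.2 -1.7]
0.24 [-1.   8.3  1.2 -3.4]
0.27 [-0.7 12.4  1.2 -5.1]
0.3 [-0.3 16.4  1.1 -6.9]
```

Call:
play_rows(moves=[[[30,0,1.5,0,-0.6],[30,0,3,0,-1.2],[30,0.1,4.5,0,-1.8],[30,0.1,4.5,0,-1.8]]])

```text
clock: 5.45
tool_pos: [0.4446, 0.0226, 0.2082]
eef_rot: [0.988, 0.153, 0.0, -0.002]
wrist_force: [-0.3, 0.2, 0.3]
width: 0.299
gripper_force: 0.0
```

```bash
python3 -c "
from h import *
avg(4)"
```

```text
t 5.65 th 0.2120 r 0.1332 Frad 0.10 Ftan -0.30 Fz -0.59 Tz 0.023 std [0.42 0.52 0.67 0.03] torque [-0.01 -0.03  0.01]
```

Call:
play_rows(moves=[[[30,0,1.5,0,-0.6],[30,0.1,3,0,-1.2],[30,0.2,4,0,-1.7],[30,0.2,4,0,-1.7]]])

```text
clock: 6.05
tool_pos: [0.4459, 0.0189, 0.2081]
eef_rot: [0.986, 0.168, 0.0, -0.002]
wrist_force: [-0.6, 0.3, -0.1]
width: 0.3
gripper_force: 0.0
```

```bash
python3 -c "
from h import *
avg(4)"
```

```text
t 6.25 th 0.2423 r 0.1330 Frad 0.03 Ftan 0.33 Fz 0.21 Tz -0.009 std [0.34 0.57 0.33 0.01] torque [0.02 0.02 0.  ]
```

Call:
play_rows(moves=[[[30,0.1,1.5,0,-0.6],[30,0.2,3,0,-1.3],[30,0.2,3,0,-1.3]]])

```text
clock: 6.55
tool_pos: [0.4472, 0.0161, 0.2081]
eef_rot: [0.984, 0.179, 0.0, -0.002]
wrist_force: [0.9, 0.3, -0.0]
width: 0.301
gripper_force: 0.0
```

```bash
python3 -c "
from h import *
avg(4)"
```

```text
t 6.75 th 0.2648 r 0.1329 Frad -0.16 Ftan 0.14 Fz -0.19 Tz 0.017 std [0.44 0.36 0.68 0.04] torque [-0.07 -0.11  0.08]
```

Call:
play_rows(moves=[[[30,0.1,1.5,0,-0.6],[30,0.2,3,0,-1.3],[30,0.2,3,0,-1.3]]])

```text
clock: 7.05
tool_pos: [0.4484, 0.0134, 0.2081]
eef_rot: [0.982, 0.19, 0.0, -0.002]
wrist_force: [-0.2, 0.4, -0.0]
width: 0.297
gripper_force: 0.0
```

```bash
python3 -c "
from h import *
cv2.imwrite('pics/w4.png',avg(4)[0:384,60:440])"
```

```text
t 7.25 th 0.2873 r 0.1327 Frad 0.19 Ftan -0.04 Fz -0.07 Tz -0.000 std [0.82 0.49 0.33 0.01] torque [-0.   -0.01  0.01]
```

View pics/w4.png

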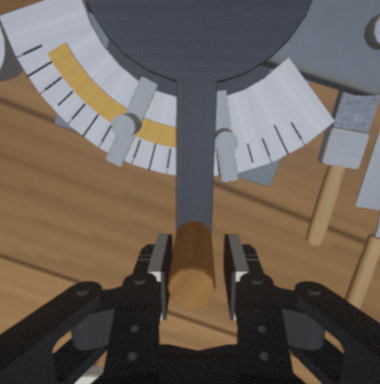

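The left pad is pushing the grip, the bar touches rider_a (pin at (226,140)), and rider_b follows on its strip at (125,125). I continue.

Call:
play_rows(moves=[[[30,0.1,1.5,0,-0.6],[30,0.1,3,0,-1.3],[30,0.1,3,0,-1.3]]])

```text
clock: 7.55
tool_pos: [0.4496, 0.0106, 0.2081]
eef_rot: [0.98, 0.201, 0.0, -0.002]
wrist_force: [-0.8, -0.8, 0.7]
width: 0.299
gripper_force: 0.0
```

```bash
python3 -c "
from h import *
avg(4)"
```

```text
t 7.75 th 0.3101 r 0.1327 Frad 0.07 Ftan 0.15 Fz 0.30 Tz -0.006 std [0.45 0.35 0.36 0.02] torque [ 0.03 -0.01 -0.01]
```

Call:
play_rows(moves=[[[30,0.1,1.5,0,-0.6],[30,0.1,3,0,-1.3],[30,0.1,3,0,-1.3]]])

```text
clock: 8.05
tool_pos: [0.4509, 0.0079, 0.2081]
eef_rot: [0.977, 0.212, 0.0, -0.002]
wrist_force: [1.1, 0.3, 0.2]
width: 0.3
gripper_force: 0.0
```

```bash
python3 -c "
from h import *
avg(4)"
```

```text
t 8.25 th 0.3327 r 0.1326 Frad 0.18 Ftan 0.48 Fz -0.50 Tz -0.023 std [0.4  0.72 0.41 0.02] torque [-0.    0.03 -0.02]
```

Call:
play_rows(moves=[[[30,0,1,0,-0.5],[30,0.1,2,0,-0.9],[30,0.1,2,0,-0.9]]])

```text
clock: 8.55
tool_pos: [0.4517, 0.0062, 0.2081]
eef_rot: [0.976, 0.22, 0.0, -0.002]
wrist_force: [-0.4, 0.1, -0.0]
width: 0.301
gripper_force: 0.1
```

```bash
python3 -c "
from h import *
avg(4)"
```

```text
t 8.75 th 0.3478 r 0.1325 Frad -0.31 Ftan -0.06 Fz 0.02 Tz 0.020 std [0.67 0.43 0.61 0.01] torque [-0.01  0.01  0.02]
```

Call:
play_rows(moves=[[[30,0,1,0,-0.5],[30,0.1,2,0,-0.9],[30,0.1,2,0,-0.9]]])

```text
clock: 9.05
tool_pos: [0.4527, 0.0044, 0.2081]
eef_rot: [0.974, 0.228, 0.0, -0.002]
wrist_force: [0.0, 1.2, -0.0]
width: 0.301
gripper_force: 0.1
```

```bash
python3 -c "
from h import *
avg(4)"
```

```text
t 9.25 th 0.3629 r 0.1324 Frad -0.02 Ftan 0.11 Fz 0.47 Tz 0.004 std [0.15 0.24 0.23 0.01] torque [ 0.02 -0.04 -0.01]
```

Call:
play_rows(moves=[[[30,0,1,0,-0.5],[30,0,2,0,-0.9],[30,0,2,0,-0.9]]])

```text
clock: 9.55
tool_pos: [0.4536, 0.0026, 0.2081]
eef_rot: [0.972, 0.235, 0.0, -0.002]
wrist_force: [0.4, -0.3, 0.4]
width: 0.298
gripper_force: 0.1
```

```bash
python3 -c "
from h import *
avg(4)"
```

```text
t 9.75 th 0.3778 r 0.1325 Frad 0.08 Ftan -0.11 Fz -0.19 Tz -0.025 std [0.18 0.62 0.27 0.02] torque [ 0.02 -0.06 -0.02]
```

Call:
play_rows(moves=[[[30,0,1,0,-0.5],[30,0,2,0,-0.9],[30,0,2,0,-0.9]]])

```text
clock: 10.05
tool_pos: [0.4545, 0.001, 0.2081]
eef_rot: [0.97, 0.243, 0.0, -0.003]
wrist_force: [-0.9, 1.6, 0.1]
width: 0.298
gripper_force: 1.0
```

```bash
python3 -c "
from h import *
avg(4)"
```

```text
t 10.25 th 0.3922 r 0.1324 Frad 0.15 Ftan 2.28 Fz 0.28 Tz -0.015 std [0.23 0.28 0.72 0.03] torque [ 0.37  0.11 -0.01]
```

Stop contact shows (2.3 N). One more millimetre makes it firm.

Call:
play_rows(moves=[[[30,0,0.6,0,0],[30,0,1.2,0,0],[30,0,1.2,0,0],[30,0,1.2,0,0]]])

```text
clock: 10.65
tool_pos: [0.4549, 0.0001, 0.208]
eef_rot: [0.97, 0.243, 0.0, -0.003]
wrist_force: [-2.4, 4.5, 0.9]
width: 0.303
gripper_force: 2.5
```

```bash
python3 -c "
from h import *
avg(5);show()
cv2.imwrite('pics/t5.png',imaging.grab_frame('top'))"
```

```text
t 10.90 th 0.3999 r 0.1326 Frad -0.38 Ftan 4.82 Fz 0.97 Tz -0.011 std [0.6  0.55 0.74 0.02] torque [ 0.78  0.57 -0.03]
t 10.9 p [4.54846706e-01 4.33112017e-05 2.08056714e-01] r 0.1326 th 0.3999 yawerr 0.005 Frad -1.46 Ftan(+y) 4.60 Fz 0.57 Tz -0.033 w 0.300 g 2.5
```

```bash
python3 -c "
from h import *
for th in np.arange(.37,.12,-.03): print(round(th,2),arc(th,.208,.1328))"
```

```text
0.37 [-0.2 -4.   0.1  1.4]
0.34 [-0.  -7.9  0.1  3.2]
0.31 [  0.2 -11.9   0.1   4.9]
0.28 [  0.6 -15.9   0.2   6.6]
0.25 [  1.1 -19.8   0.2   8.3]
0.22 [  1.8 -23.8   0.2  10. ]
0.19 [  2.5 -27.7   0.2  11.8]
0.16 [  3.4 -31.6   0.2  13.5]
0.13 [  4.4 -35.4   0.3  15.2]
```

Call:
play_rows(moves=[[[30,-0.2,-4,0,1.5],[30,0,-8,0,3.2],[30,0.2,-12,0,4.9],[30,0.6,-16,0,6.6],[30,1.1,-20,0,8.3],[30,1.8,-24,0,10],[30,2.5,-28,0,11.8],[30,3.4,-32,0,13.5]]])

```text
clock: 11.75
tool_pos: [0.4432, 0.0293, 0.2082]
eef_rot: [0.992, 0.126, 0.0, -0.002]
wrist_force: [0.6, -0.1, -0.4]
width: 0.304
gripper_force: 0.2
```

```bash
python3 -c "
from h import *
avg(3)
for th in np.arange(.13,-.15,-.03): print(round(th,2),arc(th,.208,.1335))"
```

```text
t 11.90 th 0.1603 r 0.1326 Frad 0.16 Ftan -0.20 Fz -0.40 Tz 0.020 std [0.42 0.22 0.47 0.06] torque [ 0.03 -0.    0.  ]
0.13 [-0.8 -4.   0.3  1.7]
0.1 [-0.7 -8.   0.3  3.5]
0.07 [ -0.3 -12.    0.3   5.2]
0.04 [  0.1 -16.    0.3   6.9]
0.01 [  0.6 -20.    0.3   8.6]
-0.02 [  1.3 -23.9   0.3  10.3]
-0.05 [  2.  -27.9   0.4  12.1]
-0.08 [  2.9 -31.8   0.4  13.8]
-0.11 [  4.  -35.6   0.4  15.5]
-0.14 [  5.1 -39.5   0.4  17.2]
```

Call:
play_rows(moves=[[[30,-0.8,-4,0,1.7],[30,-0.7,-8,0,3.5],[30,-0.3,-12,0,5.2],[30,0.1,-16,0,6.9],[30,0.6,-20,0,8.6],[30,1.3,-24,0,10.3],[30,2,-28,0,12.1],[30,2.9,-31.8,0,13.8]]])

```text
clock: 12.7
tool_pos: [0.4395, 0.0295, 0.2084]
eef_rot: [1.0, 0.025, -0.001, -0.014]
wrist_force: [0.6, 0.7, 0.2]
width: 0.299
gripper_force: 0.3
```

```bash
python3 -c "
from h import *
cv2.imwrite('pics/w6.png',avg(3)[0:384,60:440])
for th in np.arange(-.11,-.2,-.03): print(round(th,2),arc(th,.208,.1335))"
```

```text
t 12.85 th 0.1530 r 0.1363 Frad -0.03 Ftan 0.44 Fz -0.24 Tz -0.039 std [0.51 0.18 0.44 0.02] torque [-0.07  0.01 -0.05]
-0.11 [  0.4 -35.5   1.4   3.7]
-0.14 [  0.7 -39.5   1.5   5.5]
-0.17 [  1.2 -43.4   1.6   7.2]
-0.2 [  1.7 -47.4   1.7   8.9]
```

View pics/w6.png

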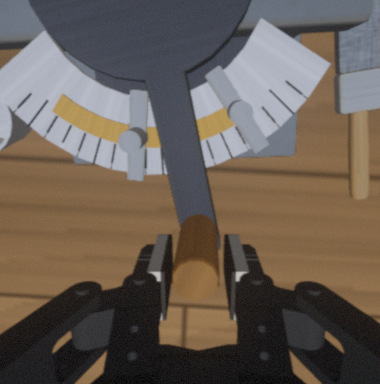

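The tool turned but did not translate, and there is no force. I check the joints.

```bash
python3 -c "
from h import *
s=bot.get_state();print(s['joint_pos'].round(3),s['joint_efforts'].round(1),s['dq'].round(3),s['eef_rot'])"
```

```text
[ 0.049 -0.18  -0.126  1.626  0.028  3.14 ] [ -0.4 -35.3  46.7   0.    0.1  -0. ] [ 0.015 -0.     0.002 -0.001 -0.002  0.001] [ 9.99586094e-01  2.51954172e-02 -7.67271380e-04 -1.38651477e-02]
```

Joint 6 is at its 3.14 limit, so the clockwise side needs the half-turned grasp. I turn back slightly first to see where the commanded pose stands.

Call:
play_rows(moves=[[[30,0,0,0,-4],[30,0,0,0,-8],[30,0,0,0,-8]]])

```text
clock: 13.15
tool_pos: [0.4393, 0.0303, 0.2084]
eef_rot: [0.995, 0.096, 0.0, -0.014]
wrist_force: [0.2, 1.0, -0.8]
width: 0.301
gripper_force: 0.0
```

```bash
python3 -c "
from h import *
avg(2);show();print(bot.get_state()['joint_pos'].round(3))"
```

```text
t 13.25 th 0.1472 r 0.1361 Frad -0.15 Ftan 0.38 Fz 0.19 Tz 0.016 std [1.   0.14 0.19 0.01] torque [-0.04 -0.01  0.02]
t 13.25 p [0.43935906 0.0303546  0.20838098] r 0.1361 th 0.1472 yawerr 0.053 Frad 0.85 Ftan(+y) 0.28 Fz 0.00 Tz 0.022 w 0.298 g 0.0
[ 0.051 -0.18  -0.126  1.626  0.028  3.003]
```

Call:
play_rows(moves=[[[60,0,0,0,0],[60,0,0,0,0],[60,0,0,-25,0],[60,0,0,-55,0],[60,0,0,-57,-8],[60,0,0,-57,-16],[60,0,0,-57,-24],[60,0,0,-57,-32]]])

```text
clock: 14.05
tool_pos: [0.4395, 0.0288, 0.2654]
eef_rot: [0.929, 0.369, 0.004, -0.013]
wrist_force: [0.5, -0.7, -0.7]
width: 0.6
gripper_force: 0.0
```

Call:
play_rows(moves=[[[60,0,0,0,-8.5],[60,0,0,0,-17],[60,0,0,0,-25.5],[60,0,0,0,-34],[60,0,0,0,-42.5],[60,0,0,0,-51],[60,0,0,0,-59.5],[60,0,0,0,-68]]])

```text
clock: 14.85
tool_pos: [0.4395, 0.0288, 0.2654]
eef_rot: [0.564, 0.825, 0.011, -0.009]
wrist_force: [-0.1, -0.6, -0.5]
width: 0.603
gripper_force: 0.0
```

Call:
play_rows(moves=[[[60,0,0,0,-8.5],[60,0,0,0,-17],[60,0,0,0,-25.5],[60,0,0,0,-34],[60,0,0,0,-42.5],[60,0,0,0,-51],[60,0,0,0,-59.5],[60,0,0,0,-68]]])

```text
clock: 15.65
tool_pos: [0.4395, 0.0288, 0.2654]
eef_rot: [0.006, 1.0, 0.014, -0.001]
wrist_force: [-0.1, 0.1, 1.1]
width: 0.599
gripper_force: 0.0
```

```bash
cat >> h.py <<'E'
def arc(th,z,r=.1335,flip=np.pi):
    s=bot.get_state();R=Ro.from_quat(s["eef_rot"]);a=PY+th
    T=Ro.from_euler("z",a+flip)*Ro.from_quat([1,0,0,0])
    p=R.inv().apply(np.array([AX[0]-r*np.cos(a),AX[1]-r*np.sin(a),z])-s["tool_pos"])*1000
    rv=(R.inv()*T).as_rotvec(degrees=True)
    return np.round([*p,*rv],1)
E
python3 - <<'E'
from h import *
s=bot.get_state();print(s['joint_pos'].round(3),s['tool_pos'],s['eef_rot'].round(3))
for th in (.15,.127): print(arc(th,.208))
cv2.imwrite('pics/t7.png',cv2.resize(imaging.grab_frame('top')[110:245,170:310],None,fx=4,fy=4,interpolation=cv2.INTER_CUBIC))
E
```

```text
[ 0.047 -0.156  0.006  1.734  0.028  0.06 ] [0.43947708 0.02882117 0.26535634] [ 0.006  1.     0.014 -0.001]
[ -2.6   0.2  57.4   1.6   0.1 -14.7]
[ -1.9   3.2  57.5   1.6   0.  -13.4]
```

View pics/t7.png

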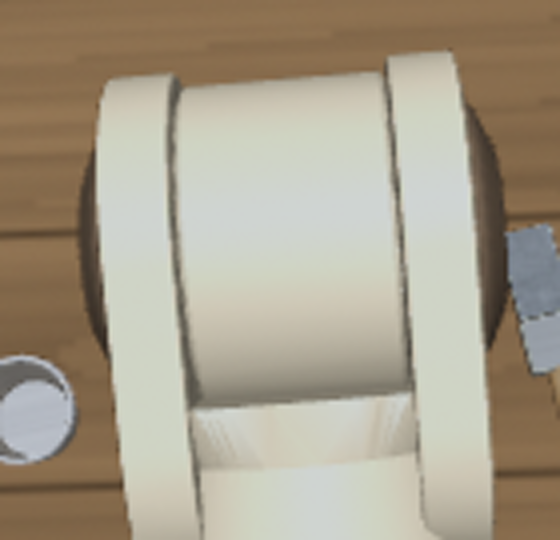

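The top view is blocked by the arm, which is not a concern. The half turn is done, so I lower again around the grip.

Call:
play_rows(moves=[[[60,-2,3,0,-6],[60,-2,3,0,-13],[60,-2,3,30,-13],[60,-2,3,57,-13],[45,-2,3,57,-13],[30,-2,3,57,-13],[30,-2,3,57,-13]]])

```text
clock: 16.4
tool_pos: [0.4419, 0.0333, 0.21]
eef_rot: [-0.104, 0.995, 0.014, 0.001]
wrist_force: [0.2, 0.3, -0.5]
width: 0.301
gripper_force: 0.0
```

```bash
sed -i 's/-np.arctan2(R\[1,0\],R\[0,0\])),/-np.arctan2(-R[1,0],-R[0,0])),/' h.py
python3 - <<'E'
from h import *
show();print(bot.get_state()['joint_pos'].round(3))
for th in np.arange(.1,-.12,-.03): print(round(th,2),arc(th,.208))
E
```

```text
t 16.4 p [0.44185029 0.03334478 0.21003205] r 0.1330 th 0.1299 yawerr 0.017 Frad 0.31 Ftan(+y) 0.26 Fz -0.48 Tz 0.030 w 0.301 g 0.0
[ 0.057 -0.176 -0.119  1.627  0.028 -0.151]
0.1 [0.5 3.9 2.1 1.6 0.3 0.7]
0.07 [0.4 7.9 2.2 1.6 0.3 2.5]
0.04 [ 0.2 11.9  2.4  1.6  0.2  4.2]
0.01 [-0.2 15.9  2.5  1.6  0.2  5.9]
-0.02 [-0.6 19.9  2.6  1.6  0.2  7.6]
-0.05 [-1.2 23.8  2.7  1.6  0.2  9.3]
-0.08 [-1.9 27.8  2.8  1.6  0.2 11.1]
-0.11 [-2.8 31.7  2.9  1.6  0.1 12.8]
```

Call:
play_rows(moves=[[[30,0.5,4,0,0.7],[30,0.4,8,0.2,2.5],[30,0.2,12,0.4,4.2],[30,-0.2,16,0.5,5.9],[30,-0.6,20,0.6,7.6],[30,-1.2,24,0.7,9.3],[30,-1.9,28,0.8,11.1],[30,-1.9,28,0.8,11.1]]])

```text
clock: 17.2
tool_pos: [0.4377, 0.0617, 0.2093]
eef_rot: [-0.007, 1.0, 0.014, -0.0]
wrist_force: [-0.5, 0.1, -0.3]
width: 0.3
gripper_force: 0.0
```

Run:
```python
from h import *
avg(3);show();print(bot.get_state()['joint_pos'].round(3))
for th in np.arange(-.11,-.3,-.03): print(round(th,2),arc(th,.210))
```

```text
t 17.35 th -0.0814 r 0.1339 Frad -0.33 Ftan 0.02 Fz -0.61 Tz 0.020 std [0.32 0.37 0.34 0.01] torque [-0.02 -0.    0.01]
t 17.35 p [0.43757507 0.06118391 0.20889046] r 0.1339 th -0.0814 yawerr -0.002 Frad 0.11 Ftan(+y) -0.51 Fz -0.31 Tz 0.005 w 0.298 g 0.0
[ 0.121 -0.179 -0.124  1.624  0.028  0.105]
-0.11 [-0.5  3.8 -1.   1.6 -0.1  1.8]
-0.14 [-0.7  7.8 -0.9  1.6 -0.1  3.5]
-0.17 [-1.  11.8 -0.8  1.6 -0.1  5.2]
-0.2 [-1.4 15.8 -0.7  1.6 -0.2  6.9]
-0.23 [-2.  19.8 -0.6  1.6 -0.2  8.6]
-0.26 [-2.6 23.7 -0.5  1.6 -0.2 10.4]
-0.29 [-3.4 27.7 -0.3  1.6 -0.2 12.1]
```

Now in small steps towards the clockwise end.

Call:
play_rows(moves=[[[30,-0.2,2,0,0.9],[30,-0.4,4,0,1.8],[30,-0.5,6,0,2.6],[30,-0.5,6,0,2.6]]])

```text
clock: 17.75
tool_pos: [0.4379, 0.0674, 0.2086]
eef_rot: [0.015, 1.0, 0.014, -0.001]
wrist_force: [0.2, -0.5, 0.2]
width: 0.306
gripper_force: 0.0
```

```bash
python3 -c "
from h import *
avg(4)"
```

```text
t 17.95 th -0.1263 r 0.1337 Frad -0.19 Ftan 0.22 Fz -0.05 Tz 0.039 std [0.43 0.17 0.34 0.02] torque [-0.02  0.05  0.03]
```

Call:
play_rows(moves=[[[30,0,1.5,0,0.6],[30,-0.1,3,0,1.3],[30,-0.1,3,0,1.3]]])

```text
clock: 18.25
tool_pos: [0.438, 0.0703, 0.2086]
eef_rot: [0.027, 1.0, 0.014, -0.002]
wrist_force: [-0.5, 0.0, 0.2]
width: 0.302
gripper_force: 0.0
```

```bash
python3 -c "
from h import *
avg(4)"
```

```text
t 18.45 th -0.1486 r 0.1336 Frad 0.12 Ftan 0.02 Fz 0.35 Tz 0.019 std [0.47 0.33 0.48 0.03] torque [-0.03 -0.02 -0.  ]
```

Call:
play_rows(moves=[[[30,0,1,0,0.5],[30,-0.1,2.5,0,1.1],[30,-0.1,2.5,0,1.1]]])

```text
clock: 18.75
tool_pos: [0.4383, 0.0728, 0.2087]
eef_rot: [0.036, 0.999, 0.014, -0.002]
wrist_force: [0.2, -0.5, -0.4]
width: 0.298
gripper_force: 0.0
```

```bash
python3 -c "
from h import *
avg(4)"
```

```text
t 18.95 th -0.1675 r 0.1335 Frad 0.29 Ftan 0.42 Fz -0.13 Tz -0.031 std [0.48 0.24 0.44 0.03] torque [-0.06 -0.04  0.  ]
```

Call:
play_rows(moves=[[[30,0,1,0,0.4],[30,0,1.7,0,0.7],[30,0,1.7,0,0.7]]])

```text
clock: 19.25
tool_pos: [0.4384, 0.0744, 0.2088]
eef_rot: [0.042, 0.999, 0.014, -0.002]
wrist_force: [-0.1, 0.4, -0.4]
width: 0.302
gripper_force: 0.1
```

```bash
python3 -c "
from h import *
avg(4)"
```

```text
t 19.45 th -0.1802 r 0.1336 Frad 0.08 Ftan 0.40 Fz -0.48 Tz -0.007 std [0.28 0.43 0.43 0.04] torque [-0.07  0.05  0.02]
```

Call:
play_rows(moves=[[[30,0,1,0,0.4],[30,-0.1,1.7,0,0.7],[30,-0.1,1.7,0,0.7]]])

```text
clock: 19.75
tool_pos: [0.4386, 0.0761, 0.2088]
eef_rot: [0.048, 0.999, 0.014, -0.002]
wrist_force: [0.1, 0.6, -0.6]
width: 0.304
gripper_force: 0.1
```

```bash
python3 -c "
from h import *
avg(4)"
```

```text
t 19.95 th -0.1928 r 0.1335 Frad 0.03 Ftan -0.08 Fz -0.23 Tz 0.016 std [0.56 0.17 0.48 0.01] torque [-0.06 -0.01  0.02]
```

Call:
play_rows(moves=[[[30,0,1,0,0.4],[30,0,1.7,0,0.7],[30,0,1.7,0,0.7]]])

```text
clock: 20.25
tool_pos: [0.4388, 0.0778, 0.2089]
eef_rot: [0.054, 0.998, 0.014, -0.002]
wrist_force: [-0.6, -0.3, 0.3]
width: 0.295
gripper_force: 0.1
```

```bash
python3 -c "
from h import *
avg(3)"
```

```text
t 20.40 th -0.2057 r 0.1335 Frad -0.20 Ftan 0.16 Fz -0.04 Tz 0.010 std [0.22 0.53 0.25 0.01] torque [-0.1  0.   0. ]
```

Call:
play_rows(moves=[[[30,0,1,0,0.4],[30,-0.1,1.7,0,0.7],[30,-0.1,1.7,0,0.7]]])

```text
clock: 20.7
tool_pos: [0.439, 0.0795, 0.2089]
eef_rot: [0.06, 0.998, 0.014, -0.002]
wrist_force: [-0.5, 0.9, 0.3]
width: 0.298
gripper_force: 0.1
```

```bash
python3 -c "
from h import *
avg(3)"
```

```text
t 20.85 th -0.2188 r 0.1334 Frad -0.23 Ftan -0.02 Fz 0.41 Tz 0.001 std [0.25 0.25 0.13 0.03] torque [-0.07  0.07  0.02]
```

Call:
play_rows(moves=[[[30,0,1,0,0.4],[30,-0.1,1.7,0,0.7],[30,-0.1,1.7,0,0.7]]])

```text
clock: 21.15
tool_pos: [0.4394, 0.0811, 0.209]
eef_rot: [0.067, 0.998, 0.014, -0.002]
wrist_force: [0.4, 0.5, 0.0]
width: 0.303
gripper_force: 0.1
```

```bash
python3 -c "
from h import *
avg(3)"
```

```text
t 21.30 th -0.2312 r 0.1333 Frad -0.82 Ftan -0.30 Fz -0.04 Tz 0.020 std [0.09 0.49 0.19 0.04] torque [-0.02  0.07 -0.01]
```

Call:
play_rows(moves=[[[30,0,1,0,0.4],[30,-0.1,1.7,0,0.7],[30,-0.1,1.7,0,0.7]]])

```text
clock: 21.6
tool_pos: [0.4397, 0.0828, 0.209]
eef_rot: [0.073, 0.997, 0.014, -0.002]
wrist_force: [-0.5, 0.4, 0.3]
width: 0.304
gripper_force: 0.1
```

```bash
python3 -c "
from h import *
avg(3)"
```

```text
t 21.75 th -0.2441 r 0.1332 Frad -0.35 Ftan -0.13 Fz 0.33 Tz 0.003 std [0.38 0.24 0.24 0.03] torque [-0.07  0.03  0.04]
```

Call:
play_rows(moves=[[[30,-0.1,1,0,0.4],[30,-0.2,1.7,0,0.7],[30,-0.2,1.7,0,0.7]]])

```text
clock: 22.05
tool_pos: [0.4402, 0.0845, 0.2091]
eef_rot: [0.079, 0.997, 0.014, -0.002]
wrist_force: [-0.8, -0.3, 0.4]
width: 0.296
gripper_force: 0.1
```

```bash
python3 -c "
from h import *
avg(3)"
```

```text
t 22.20 th -0.2568 r 0.1330 Frad 0.25 Ftan 0.31 Fz 0.23 Tz 0.002 std [0.37 0.04 0.82 0.02] torque [-0.04 -0.07 -0.03]
```

Call:
play_rows(moves=[[[30,-0.1,1,0,0.4],[30,-0.2,1.7,0,0.7],[30,-0.2,1.7,0,0.7]]])

```text
clock: 22.5
tool_pos: [0.4406, 0.0861, 0.2091]
eef_rot: [0.085, 0.996, 0.014, -0.002]
wrist_force: [0.3, -0.4, -0.0]
width: 0.3
gripper_force: 0.1
```

```bash
python3 -c "
from h import *
avg(3)"
```

```text
t 22.65 th -0.2696 r 0.1329 Frad -0.50 Ftan 0.46 Fz 0.37 Tz -0.017 std [0.11 0.17 0.04 0.02] torque [-0.04  0.05 -0.02]
```

Call:
play_rows(moves=[[[30,-0.1,1,0,0.4],[30,-0.2,1.7,0,0.7],[30,-0.2,1.7,0,0.7]]])

```text
clock: 22.95
tool_pos: [0.4411, 0.0878, 0.2092]
eef_rot: [0.091, 0.996, 0.014, -0.002]
wrist_force: [0.4, -0.5, 0.8]
width: 0.3
gripper_force: 0.1
```

```bash
python3 -c "
from h import *
avg(3)"
```

```text
t 23.10 th -0.2824 r 0.1327 Frad -0.56 Ftan 0.13 Fz 0.08 Tz -0.017 std [0.32 0.35 0.03 0.01] torque [-0.   -0.   -0.03]
```

Call:
play_rows(moves=[[[30,-0.1,1,0,0.4],[30,-0.2,1.7,0,0.7],[30,-0.2,1.7,0,0.7]]])

```text
clock: 23.4
tool_pos: [0.4416, 0.0894, 0.2092]
eef_rot: [0.097, 0.995, 0.014, -0.003]
wrist_force: [-0.1, 0.0, 0.1]
width: 0.298
gripper_force: 0.1
```

```bash
python3 -c "
from h import *
avg(3)"
```

```text
t 23.55 th -0.2952 r 0.1325 Frad -0.34 Ftan 0.05 Fz -0.04 Tz 0.024 std [0.19 0.63 0.24 0.02] torque [-0.06 -0.01  0.01]
```

Call:
play_rows(moves=[[[30,-0.2,1,0,0.4],[30,-0.3,1.7,0,0.7],[30,-0.3,1.7,0,0.7]]])

```text
clock: 23.85
tool_pos: [0.4423, 0.091, 0.2093]
eef_rot: [0.103, 0.995, 0.014, -0.003]
wrist_force: [-0.5, 0.0, -0.3]
width: 0.3
gripper_force: 0.1
```

```bash
python3 -c "
from h import *
avg(3)"
```

```text
t 24.00 th -0.3081 r 0.1322 Frad 0.45 Ftan 0.14 Fz -0.14 Tz -0.044 std [0.43 0.27 0.36 0.03] torque [-0.07 -0.03 -0.08]
```

Call:
play_rows(moves=[[[30,-0.2,1,0,0.4],[30,-0.3,1.7,0,0.7],[30,-0.3,1.7,0,0.7]]])

```text
clock: 24.3
tool_pos: [0.4429, 0.0926, 0.2093]
eef_rot: [0.109, 0.994, 0.014, -0.003]
wrist_force: [-0.1, 0.4, 0.0]
width: 0.302
gripper_force: 0.1
```

```bash
python3 -c "
from h import *
avg(3)"
```

```text
t 24.45 th -0.3211 r 0.1319 Frad -0.23 Ftan 0.17 Fz -0.12 Tz 0.010 std [0.16 0.69 0.16 0.04] torque [-0.07  0.02  0.07]
```

Call:
play_rows(moves=[[[30,0.1,1,0,0.4],[30,0.2,1.7,0,0.7],[30,0.2,1.7,0,0.7]]])

```text
clock: 24.75
tool_pos: [0.4431, 0.0943, 0.2093]
eef_rot: [0.115, 0.993, 0.014, -0.003]
wrist_force: [-0.3, -0.2, -0.8]
width: 0.297
gripper_force: 0.1
```

```bash
python3 -c "
from h import *
avg(3)"
```

```text
t 24.90 th -0.3338 r 0.1322 Frad -0.19 Ftan -0.46 Fz 0.43 Tz 0.009 std [0.3  0.17 0.42 0.01] torque [-0.04 -0.05  0.02]
```

Call:
play_rows(moves=[[[30,0.1,1,0,0.4],[30,0.2,1.7,0,0.7],[30,0.2,1.7,0,0.7]]])

```text
clock: 25.2
tool_pos: [0.4433, 0.096, 0.2094]
eef_rot: [0.121, 0.993, 0.014, -0.003]
wrist_force: [0.5, -0.4, -0.5]
width: 0.302
gripper_force: 0.1
```

```bash
python3 -c "
from h import *
avg(3)"
```

```text
t 25.35 th -0.3466 r 0.1325 Frad 0.32 Ftan -0.31 Fz 0.13 Tz 0.027 std [0.42 0.08 0.44 0.04] torque [ 0.02  0.05 -0.03]
```

Call:
play_rows(moves=[[[30,0,1,0,0.4],[30,0.1,1.7,0,0.7],[30,0.1,1.7,0,0.7]]])

```text
clock: 25.65
tool_pos: [0.4436, 0.0977, 0.2094]
eef_rot: [0.127, 0.992, 0.014, -0.003]
wrist_force: [-0.2, -0.1, 0.2]
width: 0.302
gripper_force: 0.1
```

```bash
python3 -c "
from h import *
avg(3)"
```

```text
t 25.80 th -0.3594 r 0.1326 Frad 0.16 Ftan 0.19 Fz 0.29 Tz -0.012 std [0.37 0.18 0.5  0.02] torque [-0.09  0.02 -0.04]
```

Call:
play_rows(moves=[[[30,0,1,0,0.4],[30,0.1,1.7,0,0.7],[30,0.1,1.7,0,0.7]]])

```text
clock: 26.1
tool_pos: [0.4439, 0.0993, 0.2095]
eef_rot: [0.133, 0.991, 0.014, -0.003]
wrist_force: [-0.4, -0.3, -0.5]
width: 0.298
gripper_force: 0.1
```

```bash
python3 -c "
from h import *
avg(3)"
```

```text
t 26.25 th -0.3724 r 0.1327 Frad 0.25 Ftan -0.21 Fz 0.04 Tz -0.007 std [0.56 0.04 0.19 0.05] torque [-0.06  0.   -0.04]
```

Call:
play_rows(moves=[[[30,0,1,0,0.4],[30,0.1,1.7,0,0.7],[30,0.1,1.7,0,0.7]]])

```text
clock: 26.55
tool_pos: [0.4443, 0.101, 0.2095]
eef_rot: [0.139, 0.99, 0.014, -0.003]
wrist_force: [1.0, 0.4, -1.0]
width: 0.299
gripper_force: 0.1
```

```bash
python3 -c "
from h import *
avg(3)"
```

```text
t 26.70 th -0.3850 r 0.1328 Frad -0.17 Ftan -0.16 Fz -0.18 Tz -0.001 std [0.34 0.22 0.26 0.02] torque [-0.04 -0.03  0.01]
```

Call:
play_rows(moves=[[[30,0,1,0,0.4],[30,0.1,1.7,0,0.7],[30,0.1,1.7,0,0.7]]])

```text
clock: 27.0
tool_pos: [0.4447, 0.1027, 0.2096]
eef_rot: [0.145, 0.989, 0.014, -0.003]
wrist_force: [0.2, -0.2, 0.6]
width: 0.303
gripper_force: 0.1
```

```bash
python3 -c "
from h import *
avg(3)"
```

```text
t 27.15 th -0.3978 r 0.1329 Frad -0.08 Ftan -0.03 Fz 0.39 Tz 0.012 std [0.21 0.85 0.45 0.02] torque [-0.05 -0.02 -0.  ]
```

Call:
play_rows(moves=[[[30,0,1,0,0.4],[30,0.1,1.7,0,0.7],[30,0.1,1.7,0,0.7]]])

```text
clock: 27.45
tool_pos: [0.445, 0.1043, 0.2096]
eef_rot: [0.152, 0.988, 0.014, -0.003]
wrist_force: [-0.0, -0.5, -0.2]
width: 0.301
gripper_force: 0.1
```

```bash
python3 -c "
from h import *
cv2.imwrite('pics/w8.png',avg(3))
cv2.imwrite('pics/sc8.png',cv2.resize(imaging.grab_frame('scene')[110:240,195:345],None,fx=5,fy=4.6,interpolation=cv2.INTER_CUBIC))
cv2.imwrite('pics/t8.png',imaging.grab_frame('top'))"
```

```text
t 27.60 th -0.4107 r 0.1331 Frad 0.20 Ftan -0.12 Fz -0.01 Tz 0.025 std [0.62 0.08 0.08 0.04] torque [ 0.05 -0.01  0.01]
```

Call:
play_rows(moves=[[[30,0,0.8,0,0.3],[30,0.1,1.5,0,0.6],[30,0.1,1.5,0,0.6]]])

```text
clock: 28.0
tool_pos: [0.4454, 0.1057, 0.2096]
eef_rot: [0.157, 0.988, 0.013, -0.003]
wrist_force: [0.3, -1.1, -0.6]
width: 0.298
gripper_force: 0.6
```

Run:
```python
from h import *
w=avg(3)
sc=cv2.resize(imaging.grab_frame('scene')[110:230,195:345],(400,320),interpolation=cv2.INTER_CUBIC)
M=np.zeros((600,800,3),np.uint8);M[:300,:400]=cv2.resize(w,(400,300));M[:320,400:]=sc
M[320:600,400:]=cv2.resize(imaging.grab_frame('top')[120:232,170:330],(400,280),interpolation=cv2.INTER_CUBIC)
w6=cv2.imread('pics/w6.png');t5=cv2.imread('pics/t5.png');M[300:600,:400]=cv2.resize(t5[110:236,180:348],(400,300),interpolation=cv2.INTER_CUBIC)
cv2.imwrite('pics/m9.png',M)
```

```text
t 28.15 th -0.4211 r 0.1331 Frad 0.81 Ftan -1.23 Fz -0.69 Tz -0.009 std [0.19 0.77 0.27 0.02] torque [-0.22 -0.1  -0.04]
```

Contact begins (gripper force 0.6). I press on to about the same firmness as before.

Call:
play_rows(moves=[[[30,0,0.7,0,0],[30,0,1.5,0,0],[30,0,1.5,0,0],[30,0,1.5,0,0]]])

```text
clock: 28.65
tool_pos: [0.4457, 0.1069, 0.2096]
eef_rot: [0.157, 0.988, 0.013, -0.003]
wrist_force: [-0.8, -4.6, 0.5]
width: 0.301
gripper_force: 2.1
```

Run:
```python
from h import *
avg(5);show()
print(bot.get_state()['gripper_force'])
```

```text
t 28.90 th -0.4319 r 0.1332 Frad 0.27 Ftan -4.22 Fz -0.46 Tz 0.011 std [0.2  0.66 0.41 0.02] torque [-0.9   0.15  0.01]
t 28.9 p [0.44576383 0.10703825 0.20964059] r 0.1332 th -0.4319 yawerr -0.022 Frad 0.40 Ftan(+y) -4.21 Fz -0.08 Tz 0.005 w 0.301 g 2.3
2.2707105427980423
```

Both ends found: TCP angle +0.400 at 4.8 N and -0.432 at 4.2 N, so the middle is about -0.016. I swing back.

Run:
```python
from h import *
for th in np.arange(-.40,-.15,.03): print(round(th,2),arc(th,.210,.1333))
```

```text
-0.4 [ 0.1 -4.2 -0.5  1.5 -0.6 -0.5]
-0.37 [ 0.  -8.2 -0.6  1.5 -0.6 -2.3]
-0.34 [ -0.2 -12.2  -0.7   1.5  -0.6  -4. ]
-0.31 [ -0.5 -16.2  -0.8   1.5  -0.5  -5.7]
-0.28 [ -1.  -20.2  -0.9   1.5  -0.5  -7.4]
-0.25 [ -1.6 -24.1  -1.    1.5  -0.5  -9.1]
-0.22 [ -2.3 -28.1  -1.1   1.5  -0.5 -10.9]
-0.19 [ -3.1 -32.   -1.2   1.5  -0.5 -12.6]
-0.16 [ -4.  -35.9  -1.3   1.5  -0.4 -14.3]
```

Call:
play_rows(moves=[[[30,0.1,-4,0,-0.6],[30,0,-8,-0.2,-2.3],[30,-0.2,-12,-0.3,-4],[30,-0.5,-16,-0.4,-5.7],[30,-1,-20,-0.5,-7.4],[30,-1.6,-24,-0.6,-9.1],[30,-2.3,-28,-0.7,-10.9],[30,-3.1,-32,-0.8,-12.6]]])

```text
clock: 29.7
tool_pos: [0.439, 0.076, 0.2098]
eef_rot: [0.046, 0.999, 0.015, -0.001]
wrist_force: [-0.4, 0.0, 0.0]
width: 0.303
gripper_force: 0.2
```

Run:
```python
from h import *
avg(2)
for th in (-.16,-.13,-.1,-.07,-.04,-.016): print(round(th,3),arc(th,.210,.1333))
```

```text
t 29.80 th -0.1910 r 0.1332 Frad 0.16 Ftan -0.46 Fz 0.36 Tz -0.014 std [0.43 0.18 0.07 0.01] torque [-0.03  0.02 -0.02]
-0.16 [ 0.1 -4.1 -0.3  1.6 -0.2 -1.7]
-0.13 [-0.1 -8.1 -0.4  1.6 -0.2 -3.4]
-0.1 [ -0.4 -12.1  -0.5   1.6  -0.2  -5.1]
-0.07 [ -0.8 -16.1  -0.6   1.6  -0.2  -6.8]
-0.04 [ -1.3 -20.   -0.8   1.7  -0.1  -8.5]
-0.016 [ -1.9 -23.2  -0.8   1.7  -0.1  -9.9]
```

Call:
play_rows(moves=[[[30,0.1,-4,-0.2,-1.7],[30,-0.1,-8,-0.3,-3.4],[30,-0.4,-12,-0.5,-5.1],[30,-0.8,-16,-0.6,-6.8],[30,-1.3,-20,-0.7,-8.5],[30,-1.9,-23.2,-0.8,-9.9],[30,-1.9,-23.2,-0.8,-9.9]]])

```text
clock: 30.5
tool_pos: [0.4387, 0.0525, 0.2099]
eef_rot: [-0.039, 0.999, 0.014, -0.0]
wrist_force: [-0.3, -0.5, 0.3]
width: 0.298
gripper_force: 0.0
```

Run:
```python
from h import *
avg(3);print(arc(-.016,.21,.1333))
```

```text
t 30.65 th -0.0175 r 0.1333 Frad 0.34 Ftan -0.06 Fz -0.06 Tz 0.035 std [0.18 0.58 0.16 0.01] torque [-0.03 -0.03  0.04]
[ 0.  -0.2 -0.2  1.6  0.  -0.1]
```

Call:
play_rows(moves=[[[24,0,-0.2,0,0],[22,0,-0.2,0,0],[20,0,-0.2,0,0],[20,0,-0.2,0,0]]], newtons=20)

```text
clock: 31.05
tool_pos: [0.4387, 0.0523, 0.2099]
eef_rot: [-0.039, 0.999, 0.014, -0.0]
wrist_force: [-0.5, -0.3, 2.6]
width: 0.227
gripper_force: 19.6
```

Run:
```python
from h import *
avg(2);show()
```

```text
t 31.15 th -0.0143 r 0.1333 Frad -0.10 Ftan 0.41 Fz 2.88 Tz 0.022 std [0.15 0.13 0.13 0.02] torque [-0.29  0.02  0.04]
t 31.15 p [0.43862502 0.05225838 0.20993025] r 0.1333 th -0.0143 yawerr 0.002 Frad -0.24 Ftan(+y) 0.55 Fz 2.75 Tz 0.038 w 0.228 g 19.6
```

Call:
play_rows(moves=[[[40,0,0,0,0],[60,0,0,0,0],[60,0,0,0,0],[60,0,0,-30,0],[60,0,0,-60,0],[60,50,0,-60,0],[60,100,0,-60,0],[60,130,0,-60,0]]])

```text
clock: 31.95
tool_pos: [0.3069, 0.0402, 0.27]
eef_rot: [-0.039, 0.999, 0.014, -0.001]
wrist_force: [0.3, 0.9, -0.2]
width: 0.602
gripper_force: 0.0
```

Run:
```python
from h import *
show()
im=np.mean([imaging.grab_frame('top') for _ in range(2)],0).astype(np.uint8)
cv2.imwrite('pics/t10raw.png',im)
x0,y0=195,140
cv2.imwrite('pics/t10.png',cv2.resize(im[y0:y0+85,x0:x0+100],None,fx=7,fy=7,interpolation=cv2.INTER_CUBIC))
```

```text
t 31.95 p [0.30689299 0.04021537 0.26997897] r 0.2656 th -0.0091 yawerr 0.008 Frad 0.36 Ftan(+y) 0.89 Fz -0.17 Tz 0.068 w 0.602 g 0.0
```

View pics/t10.png

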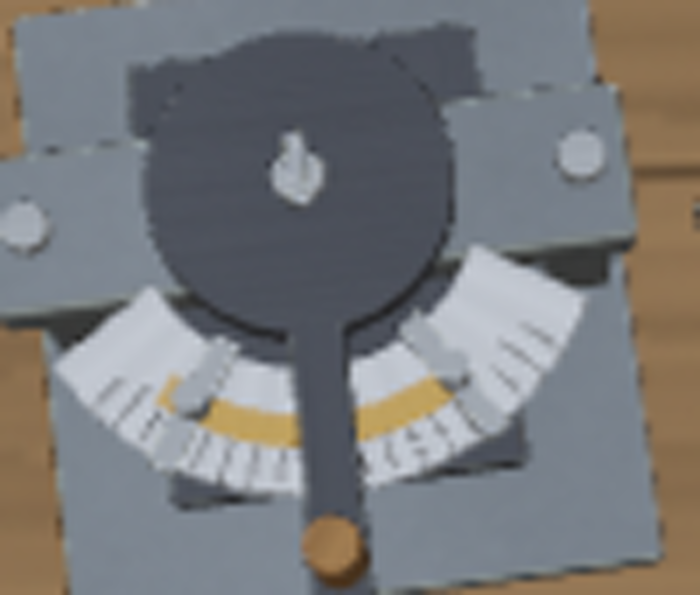

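Riders stand clear on both sides: left pin near (193,400), right pin near (457,370), cap centre (300,184), grip top (334,545). The screw tab still points as before. I compute the angles.

Run:
```python
from h import *
f=lambda x,y,z: ray("top",(195+(x+.5)/7-.5,140+(y+.5)/7-.5),z)[:2]
c=f(300,184,.192);
an=lambda p:np.arctan2(*(c-p)[::-1])
print("axis",c)
for z in(.180,.188):
  L=f(193,400,z);Rr=f(457,370,z);print("pins r",np.linalg.norm(L-c),np.linalg.norm(Rr-c),"ang",an(L),an(Rr),"mid",(an(L)+an(Rr))/2)
L=f(172,452,.168);Rr=f(488,418,.168);print("clip ends",an(L),an(Rr),(an(L)+an(Rr))/2,np.linalg.norm(L-c),np.linalg.norm(Rr-c))
for g in(f(333,543,.242),):print("grip",an(g),np.linalg.norm(g-c))
# predicted pixel positions of pins/grip for hypothesised mid angles
def P(a,r,z):
    q=proj("top",[[c[0]-r*np.cos(a),c[1]-r*np.sin(a),z]])[0];return ((q-[195,140]+.5)*7-.5).round(1)
h=.432+.0;half=(.400+.432)/2+.0206-0+ (16/85)*0
for m in(.065,.079,.093):print(m,"grip",P(m,.135,.242),"bar end mid",P(m,.15,.192),"bar@.1",P(m,.1,.192))
```

```text
axis [0.56980546 0.06299622]
pins r 0.08339380748511374 0.08425041068031454 ang -0.4970835868606518 0.6766322773202608 mid 0.08977434522980449
pins r 0.08420618918640883 0.0854548050626945 ang -0.48020720491178265 0.667166500697923 mid 0.0934796478930702
clip ends -0.4981553519796055 0.6606152061711819 0.08122992709578819 0.10197344047325363 0.10263864120822327
grip 0.08926503894974215 0.1330119098411288
0.065 grip [323.6 550.1] bar end mid [337.1 610.9] bar@.1 [324.5 465.9]
0.079 grip [329.4 549.6] bar end mid [343.2 610.2] bar@.1 [328.5 465.5]
0.093 grip [335.2 548.9] bar end mid [349.4 609.5] bar@.1 [332.6 465. ]
```

The handle is at 0.089 and the middle of the riders at about 0.088 ± 0.006, which agrees with the TCP figures to 0.002 rad. I hand in.

```bash
python3 -c "
from bench import bot
print(bot.close_job())"
```

```text
the job is handed in; nothing more can be done
None
```

I swung the handle against the screw both ways (about 4.8 N anticlockwise, 4.2 N clockwise), brought it back to the middle between the riders (within about 0.006 rad by camera), let go and handed the job in at about 32 s; no verdict came back.

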